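# Hold a drawer handle to its front while it is screwed on

### The job

Be the third hand for fitting the bar handle: pick it up off the worktop and bring its two posts squarely onto the two marked screw holes in the drawer front, touching it on gently, then keep it pressed there with a steady push of about 10 newtons (a kilo's weight) so that someone can drive the screws from inside the drawer. Finish while still holding it there, and leave the bowl, screwdriver, knife and pepper alone.

Things in the scene. Friction and masses are not known exactly. Their poses are not given: they have to be found in the camera images.
- handle: loose drawer handle, dark steel, about 0.15 kg: square bar 148 mm long, 10 x 10 mm in section; two round posts, 10 mm thick, 30 mm long, 128 mm apart, stand out of one side. It lies on its side, posts level. Origin: middle of the bar's length and width, on the face that lies down (5 mm below the bar's axis). y along the bar, z up as it lies, x away from the posts (the posts point to -x)
- handle_feet (a point): point midway between the feet (free ends) of the two posts, on the posts' axes: 35 mm behind the bar's axis; axes as the handle's
- drawer: kitchen drawer standing on the worktop; does not move when pushed. Grey upright slab front 296 wide, 140 high, 18 mm thick; behind it an open plywood box 262 wide, 300 deep, sides 104 mm high. Origin: on the worktop under the middle of the front's outer face. x squarely out of the front, y along its width, z up; the outer face is the plane x = 0
- holes_mid (a point): point on the front's outer face midway between its two drilled screw holes (5 mm, pencil crosses, on a strip of cream masking tape 172 x 25 mm). The holes are 128 mm apart in a level line, centred in the front's width, 102 mm above the worktop, 38 mm below the top edge; axes as the drawer's
- bowl: bystander: steel mixing bowl, 140 mm across, 68 mm high; origin under its middle
- screwdriver: bystander: screwdriver lying on the worktop, for whoever drives the screws, about 200 mm long; origin on its underside
- knife: bystander: paring knife, about 200 mm long, lying on the grey chopping board; origin on its underside where handle meets blade
- pepper: bystander: orange bell pepper standing on the chopping board, about 98 mm wide, 100 mm high; origin under its middle
Mind the look-alikes: they are no part of the job. Of the things that look like the handle, the largest one is meant.

How it is judged:
On the way, in this order (a step that is already met when the one before it is completed fails the run):
1. the handle is picked up clear of the worktop (height (world z) of handle above 0.03 m and contact force between the fingers and handle above 2 N), for 0.2 s.
2. its posts are on the two holes and it is pressed there steadily for two seconds (distance between handle_feet and holes_mid below 0.004 m and angle between the y axis of handle and the y axis of drawer, either way round below 0.06 rad and angle between the x axis of handle and the x axis of drawer, either way round below 0.08 rad and contact force between handle and drawer between 5 and 18 N), for 2 s.
At the end, for the whole second after the job is handed in: Gripped and at rest: the middle of the post feet within 4 mm of the middle of the holes, bar along the front within 0.06 rad, posts square to it within 0.08 rad, pressed on the front with 5 to 18 N, for two seconds on the way and through the last second (all of step 2 and contact force between the fingers and handle above 2 N and linear speed of handle below 0.02 m/s); the arm keeps its last pose, push and grip.
It fails at once if the handle is knocked or shoved against the drawer with more than 35 N (contact force between handle and drawer above 35 N).
It fails at once if a bystander is moved by more than 30 mm (distance of any of bowl, screwdriver, knife, pepper from where it was at the start of the episode above 0.03 m).
It also fails if it takes over 61 s, if anything falls off the work surface, if the arm or the gripper's body presses on something with over 40 N, if the wrist force passes 120 N, or if a joint passes its speed limit or range.

### The arm

A 7-joint arm with a two-finger parallel gripper is mounted at the origin on the work surface. World frame = base frame: x ahead of the robot, y to its left, z up, the work surface at z = 0. Lengths are in m, angles in rad, forces in N, time in s.
With the tool pointing down it reaches from about 0.4 to 0.85 m from the base axis. Payload 10.4 kg.
Tool frame: the origin (TCP) lies at the very end of the fingers, on their centre line; the grasp point (between the pads) lies 19 mm behind it (manip.tcp_to_grasp is the z of the grasp point in the tool frame, in m); z points along the fingers, x is the direction in which the jaws open and shut, and the axes are right-handed (so a half turn about z gives the same grasp; the last joint's range is limited). The gripper opens to 85 mm and grips with 20 to 120 N. Pads are 22 mm wide; open, the fingers measure 114 mm over their backs; the gripper's body (76 mm by 85 mm) begins 54 mm behind the grasp point. The pads swing forward as they close: fully open they stand 13 mm farther back than shut.
Start: joints at [1.172, 0.332, -0.065, 1.46, 0.022, 1.35, -0.088], TCP at [0.229, -0.581, 0.231] pointing down, gripper open.
Joint ranges: [-2.6, 2.6], [-0.5, 2.12], [-1.47, 1.34], [0.16, 2.42], [-1.27, 4.41], [0.06, 2.06], [-2.6, 2.6]. Speed limits (rad/s): [2.22, 2.22, 2.79, 2.79, 3.14, 3.14, 3.14].

### API

Orientations are given as a unit quaternion [x, y, z, w].
In Python, from workcell import manip gives the robot as it stands.
- The arm moves only by the tool servo_tool, never from a script. Its argument "moves" is a list of rows, each an object with "travel": the shift along the tool's x, y, z in mm, a list of three; "dr": the turn, a rotation vector about the tool's x, y, z in degrees, a list of three. A call has 1 to 12 rows; each row shifts and turns the commanded pose from where the row before left it, along the tool's axes as they then stand; what a row does not reach is not made up. A row lasts 1/8 s, in which the tool goes at most 62.5 mm and 10.7 degrees, less where a joint would pass 70% of its speed; a pose out of reach is approached as far as the arm can. A call is refused whole if a number of a shift passes 62.5 or a number of a turn 10.7, either way. A call with a gripper value outside its range is refused whole. "claw" is the closure, from 0 (fully open) to 1 (shut), set as the call begins (left out, the last holds). The fingers move at their own pace and stop on an object; "squeeze" is the grip in N (left out, the last holds). Time passes only in rows, so rows that do not move let the fingers close. It gives the time, the measured TCP pose, the force and the opening at its end, in the units of the state.
- manip.get_obs(): the state, without advancing time (a new reading comes with each control period).
- manip.camera(name): name is "scene" or "top" or "wrist"; returns the picture (384x512x3 uint8, blue, green, red); there is no depth.
- manip.calibration(name): a dict with "intrinsics" (3x3 intrinsics, pixels), "view" (4x4, takes a point from world to camera coordinates). Camera axes: x right, y down, z forward; pixel columns grow to the right and rows downward; lengths in m; the calibration is good to about 2 mm. A picture is of the moment at which its call begins: read the wrist's pose just before it. calibration takes no time and is no camera call; for the wrist camera it gives the pose at the moment of the call.
- manip.hand_in(): hands the job in, once; it reports no verdict.
The state is a dict: "clock": time; "joint_pos": joint angles; "joint_velocities": joint speeds; "tau": joint torques, N m; "position": TCP position; "ee_rot": TCP orientation; "ft_force": force on the tool from outside, world axes, zero at the start; "torque": the same for the moment, N m; "grip_width": opening from 0.0 (shut) to 1.0 (fully open).
Only numpy, scipy, OpenCV 4.12 (cv2) and the standard library are available. Lean on these libraries where they do the work, as an engineer would, in place of code of your own. Each camera call takes 0.05 s, during which the arm holds its last target. There are 200 camera calls.

## Working session

There is one attempt and no reset: what is moved stays moved. The work goes in short steps, Python scripts to look and compute and a tool call to move; the robot and the scene stay as the last step left them, time stands still between calls to the robot, and variables do not carry over. Pictures are saved under pics/ and viewed, on a budget of 10 in all, crops included, one or two more only if the job needs it, and the job is handed in when it is done.

Besides the shell and the picture viewer there is one more tool, called after ">>>" as a command line: name --argument value ..., lists and objects as JSON in quotes. servo_tool: Moves the arm, as the interface text tells. Its arguments: {"type":"object","properties":{"moves":{"type":"array","items":{"type":"object","properties":{"travel":{"type":"array","items":{"type":"number"}},"dr":{"type":"array","items":{"type":"number"}}}}},"claw":{"type":"number"},"squeeze":{"type":"number"}},"required":["moves"]}

```bash
mkdir -p pics
cat > h.py <<'E'
import numpy as np,cv2
from workcell import manip
from scipy.spatial.transform import Rotation as R
def ray(c,px,z):
    K=np.array(c["intrinsics"]);V=np.array(c["view"]);Rm=V[:3,:3];o=-Rm.T@V[:3,3]
    px=np.atleast_2d(px).astype(float);d=np.c_[px,np.ones(len(px))]@np.linalg.inv(K).T@Rm
    return o+d*((z-o[2])/d[:,2])[:,None]
def proj(c,p):
    K=np.array(c["intrinsics"]);V=np.array(c["view"]);q=(np.atleast_2d(p)@V[:3,:3].T+V[:3,3])@K.T
    return q[:,:2]/q[:,2:]
E
python3 - <<'E'
from h import *
for n in ("top","scene"):
    im=manip.camera(n);cv2.imwrite(f"pics/{n}0.png",im);c=manip.calibration(n);V=np.array(c["view"]);print(n,np.round(c["intrinsics"],1).tolist(),np.round(V,3).tolist(),-V[:3,:3].T@V[:3,3])
o=manip.get_obs();print(o,manip.tcp_to_grasp)
E
```

```text
top [[498.1, 0.0, 257.2], [0.0, 498.1, 197.8], [0.0, 0.0, 1.0]] [[-0.025, -1.0, -0.007, -0.159], [-0.985, 0.026, -0.17, 0.527], [0.17, 0.003, -0.985, 1.101], [0.0, 0.0, 0.0, 1.0]] [ 0.32846191 -0.17625855  1.17344301]
scene [[416.1, 0.0, 257.0], [0.0, 416.1, 188.7], [0.0, 0.0, 1.0]] [[0.766, 0.643, -0.002, -0.293], [0.549, -0.655, -0.52, -0.348], [-0.336, 0.397, -0.854, 1.279], [0.0, 0.0, 0.0, 1.0]] [ 0.84461187 -0.54703668  0.91044865]
{'clock': 0.1, 'joint_pos': array([ 1.17239744,  0.33281017, -0.06468606,  1.46085249,  0.02158165,
        1.34989628, -0.08850166]), 'joint_velocities': array([ 0.00065065, -0.00132652,  0.00095281, -0.00281785, -0.00069492,
       -0.00090759,  0.00049163]), 'tau': array([ 3.31671014e-03, -6.26747417e+01,  5.04238252e-02, -3.92427814e+01,
        1.64265849e-02,  6.98512144e-03,  3.17959052e-05]), 'position': array([ 0.22925779, -0.58107607,  0.23059683]), 'ee_rot': array([ 8.26745260e-01, -5.62576102e-01, -5.37764235e-04, -3.39412299e-04]), 'ft_force': array([-0.48739061,  0.23995986,  1.24483812]), 'torque': array([-0.01802003, -0.01454515,  0.0361539 ]), 'grip_width': 1.0069352938197975} -0.0187
```

View pics/top0.png

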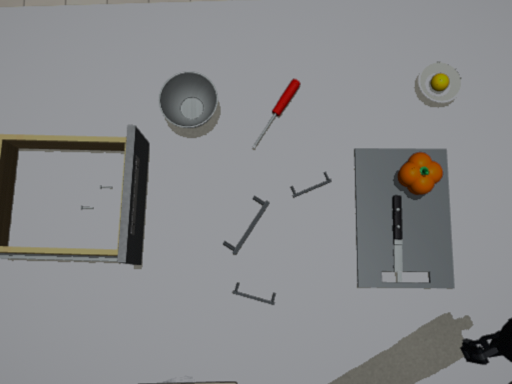

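View pics/scene0.png

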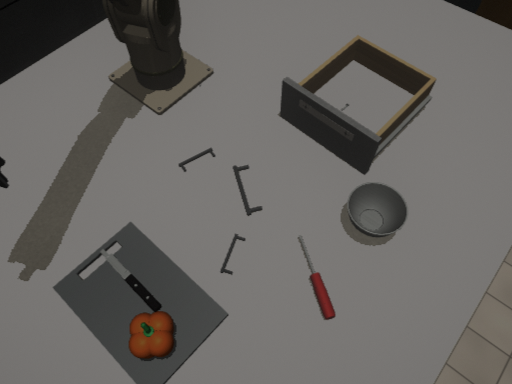

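Top view: the full-size handle runs from (267,203) to (235,253), with its posts towards the upper left. The drawer front is at columns 122–149, rows 128–263, facing image right (world −y). Two smaller look-alikes are at (311,187) and (254,296). The scene view shows the tape on the front at about (326,120).

Run:
```python
from h import *
t=cv2.imread("pics/top0.png");s=cv2.imread("pics/scene0.png");ct=manip.calibration("top");cs=manip.calibration("scene")
for n,im,c,(x0,y0,x1,y1) in (("top",t,ct,(215,185,285,265)),("scene",s,cs,(225,155,270,225))):
    g=cv2.cvtColor(im,6)[y0:y1,x0:x1];m=(g<(np.median(g)*0.68)).astype(np.uint8)
    k,l,st,_=cv2.connectedComponentsWithStats(m);i=1+np.argmax(st[1:,4]);ys,xs=np.nonzero(l==i)
    P=ray(c,np.c_[xs+x0,ys+y0],0.009)[:,:2]
    r=cv2.minAreaRect((P*1000).astype(np.float32));print(n,st[i],r,cv2.boxPoints(r).round(1).tolist())
    # bar long direction: bin by offset across
    a=np.array(cv2.boxPoints(r));e=a[1]-a[0],a[2]-a[1];L=max(e,key=np.linalg.norm);u=L/np.linalg.norm(L);v=np.array([-u[1],u[0]])
    q=P*1000;print("u",u,np.histogram(q@v,bins=12))
a=cv2.resize(s[70:170,270:390],None,fx=5,fy=5,interpolation=cv2.INTER_CUBIC)
b=cv2.resize(t[120:270,115:155],None,fx=3.3,fy=3.3,interpolation=cv2.INTER_CUBIC)
a=cv2.convertScaleAbs(a,alpha=2.5);b=cv2.convertScaleAbs(b,alpha=2.5)
out=np.zeros((500,740,3),np.uint8);out[:a.shape[0],:600]=a;out[:b.shape[0],605:605+b.shape[1]]=b
cv2.imwrite("pics/drawer.png",out)
```

```text
top [  8  11  46  59 390] ((467.1561584472656, -143.3928680419922), (40.20275115966797, 148.12014770507812), 55.58942413330078) [[394.70001220703125, -118.0999984741211], [516.9000244140625, -201.8000030517578], [539.5999755859375, -168.6999969482422], [417.3999938964844, -85.0]]
u [ 0.8250093  -0.56511915] (array([87, 90, 89, 27, 12, 12, 12, 13, 12, 11, 11, 14]), array([125.5970584 , 128.94728798, 132.29751756, 135.64774714,
       138.99797672, 142.3482063 , 145.69843588, 149.04866546,
       152.39889504, 155.74912463, 159.09935421, 162.44958379,
       165.79981337]))
scene [  8  10  29  51 305] ((469.189697265625, -143.0397491455078), (39.769142150878906, 150.66531372070312), 55.660850524902344) [[395.79998779296875, -117.0], [520.2000122070312, -202.0], [542.5999755859375, -169.10000610351562], [418.20001220703125, -84.0999984741211]]
u [ 0.82571304 -0.56409043] (array([68, 67, 68, 13, 12, 11, 10, 11, 12, 11, 11, 11]), array([126.6710345 , 129.98512995, 133.29922539, 136.61332083,
       139.92741628, 143.24151172, 146.55560716, 149.86970261,
       153.18379805, 156.49789349, 159.81198894, 163.12608438,
       166.44017982]))
```

View pics/drawer.png

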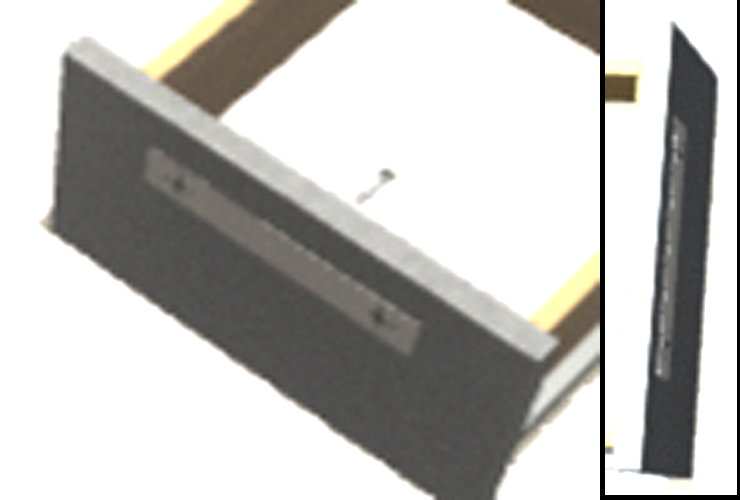

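Contrast-stretched crops: in the scene crop the hole crosses are at (181,183) and (379,316). In the top crop the front's outer top edge runs (672,22)–(642,472) and its bottom edge (716,78)–(692,478).

Run:
```python
from h import *
ct=manip.calibration("top");cs=manip.calibration("scene")
f=lambda p,s,o:(np.array(p)+.5)/s-.5+np.array(o)
S=f([(181,183),(379,316)],5,(270,70));H=ray(cs,S,.102);print("holes",H,np.linalg.norm(H[1]-H[0]),H.mean(0))
print("top edges",ray(ct,f([(672-605,22),(642-605,472)],3.3,(115,120)),.14),ray(ct,f([(716-605,78),(692-605,478)],3.3,(115,120)),0))
print("scene edges",ray(cs,f([(68,55),(545,362)],5,(270,70)),.14),ray(cs,f([(55,228),(490,505)],5,(270,70)),0))
d=(H[1]-H[0])[:2];print(np.degrees(np.arctan2(d[1],d[0])))
g=cv2.cvtColor(cv2.imread("pics/top0.png"),6)
hp=proj(ct,H);print("proj in top",hp)
# refine top edge line in the top picture: per row dark->bright on both edges
for (z,rows,side) in ((.14,range(140,255,5),0),(0,range(150,258,5),1)):
    pts=[]
    for r in rows:
        row=g[r,110:165].astype(float);dif=np.diff(row)
        if side: i=20+np.argmax(dif[20:]); w=dif[i-1:i+2]
        else: i=12+np.argmin(dif[12:25]); w=dif[i-1:i+2]
        w=np.abs(w);pts.append((110+i+.5+(w[2]-w[0])/w.sum(),r))
    P=ray(ct,pts,z)[:,:2];vx,vy,x,y=cv2.fitLine((P*1000).astype(np.float32),cv2.DIST_HUBER,0,.01,.01).ravel();res=(P*1000-[x,y])@[-vy,vx]
    print(z,"angle",np.degrees(np.arctan2(vy,vx)),"y at x=hm",y+(H.mean(0)[0]*1000-x)*vy/vx,"rms",res.std())
```

```text
holes [[0.46258949 0.10069884 0.102     ]
 [0.59005521 0.09303703 0.102     ]] 0.1276957874856873 [0.52632235 0.09686794 0.102     ]
top edges [[0.67047072 0.08697094 0.14      ]
 [0.37805754 0.10095762 0.14      ]] [[0.67277657 0.08933802 0.        ]
 [0.37963833 0.10291221 0.        ]]
scene edges [[0.38359262 0.10353602 0.14      ]
 [0.67639601 0.08965392 0.14      ]] [[ 3.79462976e-01  1.08363537e-01 -1.11022302e-16]
 [ 6.73462793e-01  1.05251898e-01 -1.11022302e-16]]
-3.4398418146072482
proj in top [[131.42435946 224.11145635]
 [135.89943863 166.6937801 ]]
0.14 angle -3.0571067 y at x=hm 94.4089328839872 rms 0.32191127198263914
0 angle -3.0356183 y at x=hm 94.55651773234872 rms 0.3811128983534937
```

>>> servo_tool --moves '[{"travel":[-31,-37,8]},{"travel":[-31,-37,8]},{"travel":[-31,-37,8]},{"travel":[-31,-37,8]},{"travel":[-31,-37,8]},{"travel":[-31,-37,8]},{"travel":[-31,-37,8]},{"travel":[-31,-37,8]},{"travel":[-31,-37,8]},{"travel":[-31,-37,8]}]' --claw 0.3

```text
$.moves[0]: bad value
```

>>> servo_tool --moves '[{"dr":[0,0,9.3]},{"dr":[0,0,9.3]},{"dr":[0,0,9.3]},{"dr":[0,0,9.3]},{"dr":[0,0,9.3]},{"dr":[0,0,9.4]},{"travel":[0,0,0]},{"travel":[0,0,0]}]'

```text
$.moves[0]: bad value
```

```bash
cat >> h.py <<'E'
def togo(p,yaw):
    "shift in tool axes (mm) and turn (deg) to TCP p, pointing down, tool x at yaw (deg)"
    o=manip.get_obs();C=R.from_quat(o["ee_rot"]);a=np.radians(yaw);x=np.array([np.cos(a),np.sin(a),0]);z=np.array([0,0,-1.])
    T=R.from_matrix(np.c_[x,np.cross(z,x),z])
    print("t",round(o["clock"],2),"pos",o["position"].round(4),"F",o["ft_force"].round(1),"w",round(o["grip_width"],3))
    print("shift",(C.inv().apply(np.array(p)-o["position"])*1000).round(1),"turn",np.degrees((C.inv()*T).as_rotvec()).round(2))
E
python3 - <<'E'
from h import *
c=manip.calibration("wrist");im=manip.camera("wrist");cv2.imwrite("pics/w1.png",im)
togo([.4597,-.1556,.003],-124.4)
n=np.array([.564,.825]);u=np.array([.825,-.564]);b=np.array([.4597,-.1556])
print(proj(c,[[*(b+s*.074*u),.01] for s in(-1,1)]+[[*(b+.035*n+s*.064*u),.01] for s in(-1,1)]))
E
```

```text
t 0.15 pos [ 0.2293 -0.5811  0.2307] F [ 0.1  0.1 -0.7] w 1.0
shift [-311.  -370.5  228. ] turn [3.000e-02 6.000e-02 5.593e+01]
[[-166.34972176 -207.67684597]
 [ -52.474944   -341.27731246]
 [-194.34079148 -260.59784892]
 [ -95.56228646 -383.25320952]]
```

View pics/w1.png

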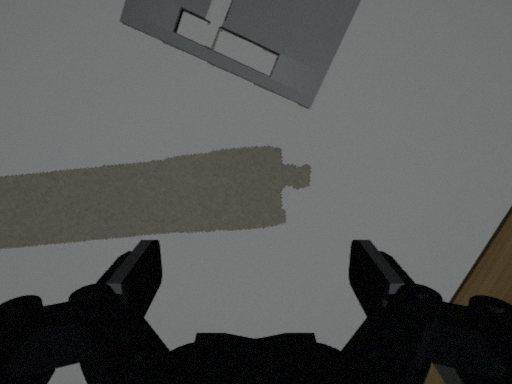

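Both calls were refused because every row needs both fields, so the arm hasn't moved. The wrist view (still at the start pose) shows the board's corner at (308,107) and the open fingers at the bottom.

>>> servo_tool --moves '[{"travel":[-31,-37,8],"dr":[0,0,0]},{"travel":[-31,-37,8],"dr":[0,0,0]},{"travel":[-31,-37,8],"dr":[0,0,0]},{"travel":[-31,-37,8],"dr":[0,0,0]},{"travel":[-31,-37,8],"dr":[0,0,0]},{"travel":[-31,-37,8],"dr":[0,0,0]},{"travel":[-31,-37,8],"dr":[0,0,0]},{"travel":[-31,-37,8],"dr":[0,0,0]},{"travel":[-31,-37,8],"dr":[0,0,0]},{"travel":[-31,-37,8],"dr":[0,0,0]}]' --claw 0.3

```text
clock: 1.4
position: [0.4603, -0.1558, 0.1511]
ee_rot: [0.827, -0.563, 0.0, 0.0]
ft_force: [1.0, -0.7, 0.1]
grip_width: 0.697
```

>>> servo_tool --moves '[{"travel":[0,0,0],"dr":[0,0,9.3]},{"travel":[0,0,0],"dr":[0,0,9.3]},{"travel":[0,0,0],"dr":[0,0,9.3]},{"travel":[0,0,0],"dr":[0,0,9.3]},{"travel":[0,0,0],"dr":[0,0,9.3]},{"travel":[0,0,0],"dr":[0,0,9.4]},{"travel":[0,0,0],"dr":[0,0,0]},{"travel":[0,0,0],"dr":[0,0,0]}]'

```text
clock: 2.4
position: [0.4598, -0.1572, 0.1512]
ee_rot: [-0.468, 0.884, 0.0, -0.0]
ft_force: [0.2, 0.5, 0.4]
grip_width: 0.699
```

Run:
```python
from h import *
c=manip.calibration("wrist");im=manip.camera("wrist");cv2.imwrite("pics/w2.png",im)
togo([.4597,-.1556,.003],-124.4)
n=np.array([.564,.825]);u=np.array([.825,-.564]);b=np.array([.4597,-.1556])
print(proj(c,[[*(b+s*.074*u),.01] for s in(-1,1)]+[[*(b+.035*n+s*.064*u),.01] for s in(-1,1)]))
```

```text
t 2.45 pos [ 0.4597 -0.1572  0.1513] F [-0.7 -0.3  0.9] w 0.7
shift [ -1.3   0.9 148.3] turn [ 0.   -0.    0.21]
[[253.2702925  250.65602562]
 [253.83066504  94.35885346]
 [217.57247645 241.23202629]
 [213.51619816 106.16947639]]
```

View pics/w2.png

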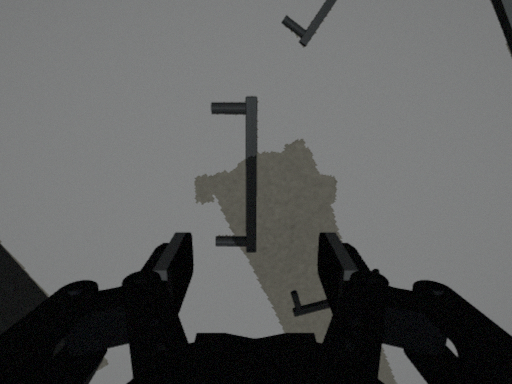

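The bar runs (251,97)–(251,251), within about 2 px of the prediction, with the posts on the left. I'll descend and grip.

>>> servo_tool --moves '[{"travel":[-1,0.5,30],"dr":[0,0,0.2]},{"travel":[-1,0.5,40],"dr":[0,0,0]},{"travel":[-1,0,40],"dr":[0,0,0]},{"travel":[0,0,20],"dr":[0,0,0]},{"travel":[0,0,12],"dr":[0,0,0]},{"travel":[0,0,6.5],"dr":[0,0,0]},{"travel":[0,0,0],"dr":[0,0,0]},{"travel":[0,0,0],"dr":[0,0,0]}]'

```text
clock: 3.45
position: [0.4612, -0.1544, 0.0035]
ee_rot: [-0.465, 0.885, -0.001, 0.0]
ft_force: [0.5, 0.6, 0.5]
grip_width: 0.698
```

>>> servo_tool --moves '[{"travel":[0,0,0],"dr":[0,0,0]},{"travel":[0,0,0],"dr":[0,0,0]},{"travel":[0,0,0],"dr":[0,0,0]},{"travel":[0,0,0],"dr":[0,0,0]},{"travel":[0,0,0],"dr":[0,0,0]},{"travel":[0,0,0],"dr":[0,0,0]},{"travel":[0,0,0],"dr":[0,0,0]},{"travel":[0,0,0],"dr":[0,0,0]}]' --claw 1 --squeeze 80

```text
clock: 4.45
position: [0.4609, -0.1543, 0.0033]
ee_rot: [-0.465, 0.885, -0.0, 0.0]
ft_force: [-1.8, 0.8, 6.3]
grip_width: 0.076
```

>>> servo_tool --moves '[{"travel":[0,0,-4],"dr":[0,0,0]},{"travel":[0,0,-15],"dr":[0,0,0]},{"travel":[0,0,-30],"dr":[0,0,0]},{"travel":[0,0,-30],"dr":[0,0,0]},{"travel":[0,0,-18],"dr":[0,0,0]},{"travel":[0,0,0],"dr":[0,0,0]},{"travel":[0,0,0],"dr":[0,0,0]},{"travel":[0,0,0],"dr":[0,0,0]}]'

```text
clock: 5.45
position: [0.4601, -0.154, 0.0989]
ee_rot: [-0.465, 0.885, 0.001, -0.001]
ft_force: [-0.7, -0.2, -1.1]
grip_width: 0.082
```

Run:
```python
from h import *
im=manip.camera("wrist");s=manip.camera("scene");cv2.imwrite("pics/s3.png",s)
togo([.4609,-.1543,.1],-124.4)
out=np.zeros((384,790,3),np.uint8);out[:,:410]=cv2.convertScaleAbs(im[:,50:460],alpha=2)
b=cv2.resize(s[110:230,190:310],(380,380),interpolation=cv2.INTER_CUBIC);out[:380,410:]=cv2.convertScaleAbs(b,alpha=2)
cv2.imwrite("pics/v3.png",out)
```

```text
t 5.55 pos [ 0.4603 -0.154   0.0991] F [ 0.8  0.2 -1.5] w 0.082
shift [-0.1 -0.7 -0.9] turn [ 0.07 -0.01 -0.17]
```

View pics/v3.png

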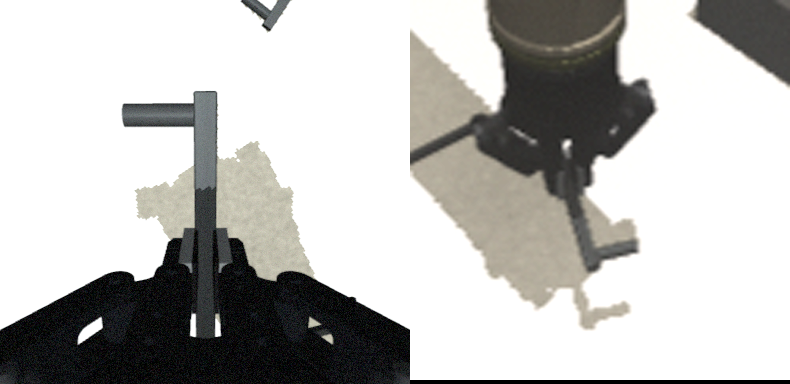

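The handle is held: the bar is centred in the jaws, with its far end at about column 255, row 91 and the post to the left. Next I'll get its offset in the tool frame from that wrist picture.

Run:
```python
from h import *
c=manip.calibration("wrist");o=manip.get_obs();C=R.from_quat(o["ee_rot"])
im=manip.camera("wrist");g=cv2.cvtColor(im,6);cv2.imwrite("pics/w4.png",im)
m=(g<60).astype(np.uint8);
for r in (95,100,135,150,170): 
    row=g[r].astype(int); d=np.diff(row[150:300]); print(r,"fall",150+np.argmin(d)+.5,"rise",150+np.argmax(d)+.5)
for cc in (180,200,220): d=np.diff(g[60:200,cc].astype(int)); print("post col",cc,60+np.argmin(d)+.5,60+np.argmax(d)+.5)
d=np.diff(g[60:140,255].astype(int));print("end row",60+np.argmin(d)+.5)
d=np.diff(g[115,140:240].astype(int));print("foot col",140+np.argmin(d)+.5)
T=lambda p:o["position"]+C.apply(p)
# model: tool coords, bar axis at z=-1.7mm, far end -y or +y
for zb in (-.000,-.002,-.004,-.006):
  for s in (1,-1):
    print(zb,s,proj(c,[T([-.005,s*.074,zb-.005]),T([.005,s*.074,zb-.005]),T([-.035,s*.059,zb-.0]),T([-.035,s*.069,zb])]).round(1).tolist())
```

```text
95 fall 242.5 rise 266.5
100 fall 243.5 rise 266.5
135 fall 243.5 rise 266.5
150 fall 243.5 rise 266.5
170 fall 243.5 rise 266.5
post col 180 103.5 126.5
post col 200 103.5 126.5
post col 220 102.5 126.5
end row 90.5
foot col 171.5
-0.0 1 [[245.7, 373.1], [264.1, 373.1], [190.7, 343.3], [191.7, 358.3]]
-0.0 -1 [[243.3, 86.6], [267.4, 86.7], [176.3, 122.5], [174.7, 99.1]]
-0.002 1 [[245.6, 376.2], [264.2, 376.2], [190.0, 346.0], [191.0, 361.1]]
-0.002 -1 [[243.1, 86.5], [267.6, 86.5], [175.2, 122.9], [173.6, 99.1]]
-0.004 1 [[245.5, 379.3], [264.3, 379.4], [189.2, 348.9], [190.3, 364.1]]
-0.004 -1 [[242.9, 86.3], [267.7, 86.3], [174.1, 123.2], [172.4, 99.1]]
-0.006 1 [[245.4, 382.6], [264.4, 382.6], [188.5, 351.7], [189.5, 367.1]]
-0.006 -1 [[242.7, 86.1], [267.9, 86.1], [172.9, 123.5], [171.2, 99.1]]
```

>>> servo_tool --moves '[{"travel":[0,0,0],"dr":[0,0,-7.8]},{"travel":[0,0,0],"dr":[0,0,-7.8]},{"travel":[0,0,0],"dr":[0,0,-7.8]},{"travel":[0,0,0],"dr":[0,0,-7.8]},{"travel":[0,0,0],"dr":[0,0,0]},{"travel":[-31,-9,0],"dr":[0,0,0]},{"travel":[-31,-9,0],"dr":[0,0,0]},{"travel":[-31,-9,0],"dr":[0,0,0]},{"travel":[-31,-9,0],"dr":[0,0,0]},{"travel":[-31,-9,0],"dr":[0,0,0]},{"travel":[-31,-9,0],"dr":[0,0,0]},{"travel":[0,0,0],"dr":[0,0,0]}]'

```text
clock: 7.1
position: [0.5259, 0.0313, 0.0998]
ee_rot: [-0.686, 0.727, 0.0, 0.001]
ft_force: [-1.2, -0.5, -2.0]
grip_width: 0.081
```

Run:
```python
from h import *
togo([.5241,.0305,.1003],-93)
s=manip.camera("scene");t=manip.camera("top");w=manip.camera("wrist")
for n,i in zip("stw",(s,t,w)):cv2.imwrite(f"pics/{n}5.png",i)
out=np.zeros((560,790,3),np.uint8)
a=cv2.resize(s[70:170,270:390],(600,500),interpolation=cv2.INTER_CUBIC);out[:500,:600]=cv2.convertScaleAbs(a,alpha=2.5)
b=cv2.resize(t[130:260,115:175],None,fx=3,fy=3,interpolation=cv2.INTER_CUBIC);out[:390,605:785]=cv2.convertScaleAbs(b,alpha=2.5)
cv2.imwrite("pics/v5.png",out)
```

```text
t 7.1 pos [0.5259 0.0313 0.0998] F [-1.2 -0.5 -2. ] w 0.081
shift [ 0.9  1.7 -0.5] turn [-0.01  0.08 -0.33]
```

View pics/v5.png

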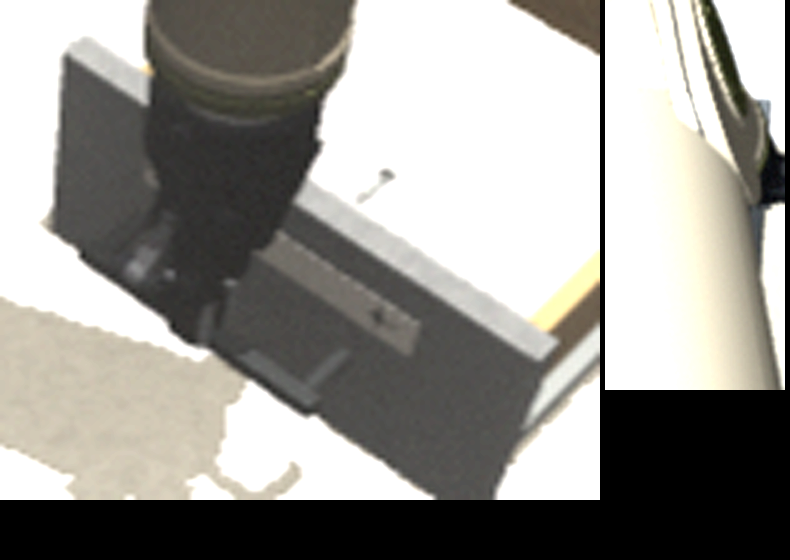

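View pics/w5.png

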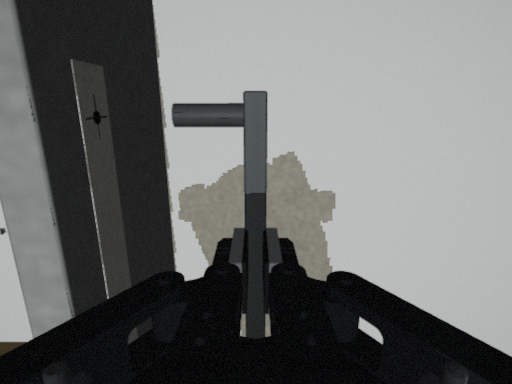

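The wrist view shows the right-hand hole's cross at (97,117), nearly level with the post, whose foot is at about (173,115). I'll measure both on the z = 0.102 plane.

Run:
```python
from h import *
c=manip.calibration("wrist");cs=manip.calibration("scene");o=manip.get_obs();C=R.from_quat(o["ee_rot"])
g=cv2.cvtColor(cv2.imread("pics/w5.png"),6).astype(int)
for r in (97,140,170):
    d=np.diff(g[r,225:290]);print(r,"bar",225.5+np.argmin(d),225.5+np.argmax(d))
for cc in (180,200,220): d=np.diff(g[90:140,cc]);print(cc,90.5+np.argmin(d),90.5+np.argmax(d))
# hole centre
p=g[110:125,88:106];w=np.clip(45-p,0,None);print("hole",88+(w.sum(0)@np.arange(18))/w.sum(),110+(w.sum(1)@np.arange(15))/w.sum(),p.min())
H=ray(c,[(97,117)],.102)[0]
T=lambda p:o["position"]+C.apply(p)
foot=T([-.035,.0017-.064,-.0017]);print("model foot",foot,"px",proj(c,[foot]),"hole@.102",H)
d=H-foot;print("hole-foot in tool mm",C.inv().apply(d)*1000)
# scene: same hole from first picture; foot measured at crop (347,352)
f=lambda p:(np.array(p)+.5)/5-.5+np.array((270,70))
print("scene hole",ray(cs,[f((379,316))],.102),"foot top seen",ray(cs,[f((347,352))],.105),"model foot top px*5",(proj(cs,[T([-.035,.0017-.064,-.0067]),T([0,.0017-.074,-.0067]),T([.005,.0017-.074,-.0067])])-[270,70])*5)
# edge of drawer top & tape direction in wrist: yaw check
E1=ray(c,[(74,62),(108,298)],.1145)[:,:2];dd=E1[0]-E1[1];print("tape top yaw",np.degrees(np.arctan2(dd[1],dd[0])))
print("tool yaw",np.degrees(np.arctan2(*C.apply([1,0,0])[[1,0]])))
```

```text
97 bar 242.5 266.5
140 bar 243.5 266.5
170 bar 243.5 266.5
180 103.5 126.5
200 103.5 126.5
220 103.5 126.5
hole 96.46113184079601 117.03917910447761 0
model foot [0.58960006 0.05856804 0.1011708 ] px [[175.07488717 115.28740423]] hole@.102 [0.59093904 0.09222088 0.102     ]
hole-foot in tool mm [-33.67123174   0.72420312  -0.84707492]
scene hole [[0.59005521 0.09303703 0.102     ]] foot top seen [[0.59154709 0.06192655 0.105     ]] model foot top px*5 [[338.18237759 350.6684155 ]
 [309.73455487 404.15376252]
 [303.23481123 410.27805459]]
tape top yaw -3.5586844922877723
tool yaw -93.50982994350353
```

>>> servo_tool --moves '[{"travel":[-8,0.3,-0.5],"dr":[0,0,0]},{"travel":[-8,0.2,0],"dr":[0,0,0]},{"travel":[-6,0.2,0],"dr":[0,0,0]},{"travel":[-4,0,0],"dr":[0,0,0]},{"travel":[0,0,0],"dr":[0,0,0]},{"travel":[0,0,0],"dr":[0,0,0]},{"travel":[0,0,0],"dr":[0,0,0]}]'

```text
clock: 8.12
position: [0.5264, 0.054, 0.1003]
ee_rot: [-0.686, 0.728, -0.0, -0.0]
ft_force: [-0.3, 0.1, -1.5]
grip_width: 0.084
```

Run:
```python
from h import *
togo([.5241,.0585,.1003],-93.5)
s=manip.camera("scene");w=manip.camera("wrist")
cv2.imwrite("pics/s6.png",s);cv2.imwrite("pics/w6.png",w)
out=np.zeros((580,790,3),np.uint8)
a=cv2.resize(s[105:150,310:360],None,fx=9,fy=9,interpolation=cv2.INTER_CUBIC);out[:405,:450]=cv2.convertScaleAbs(a,alpha=3.5)
b=cv2.resize(w[60:200,100:270],None,fx=2,fy=2,interpolation=cv2.INTER_CUBIC);out[:280,450:790]=cv2.convertScaleAbs(b,alpha=2.5)
cv2.imwrite("pics/v6.png",out)
```

```text
t 8.12 pos [0.5264 0.054  0.1003] F [-0.3  0.1 -1.5] w 0.084
shift [-4.3  2.5 -0. ] turn [-0.   -0.01  0.11]
```

View pics/v6.png

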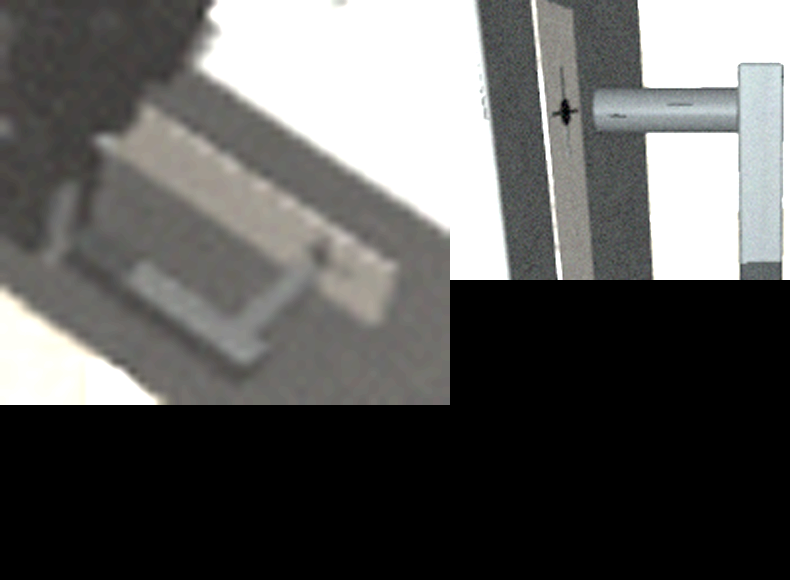

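The scene crop shows the right post pointing at the hole, with its foot at about (315,268) and the hole at about (322,255). In the wrist crop the hole is at (566,112) and the post axis at row 110. I'll compare the scene view with the model to check height.

Run:
```python
from h import *
cs=manip.calibration("scene");c=manip.calibration("wrist");o=manip.get_obs();C=R.from_quat(o["ee_rot"])
T=lambda p:o["position"]+C.apply(np.array(p)/1000)
f=lambda P:((proj(cs,P)+.5-[310,105])*9-.5).round(0).tolist()
y0=1.7;z=-1.7
print("bar end top corners (post side, far side)",f([T([-5,y0-74,z-5]),T([5,y0-74,z-5])]),"bottom far",f([T([5,y0-74,z+5])]))
print("post axis root,foot",f([T([-5,y0-64,z]),T([-35,y0-64,z])]),"post edges at foot",f([T([-35,y0-64,z-5]),T([-35,y0-69,z]),T([-35,y0-59,z]),T([-35,y0-64,z+5])]))
H=T([-35,y0-64,z]);print("foot",H)
J=[(f([H+d])[0]) for d in np.eye(3)*.005];print("5mm in x,y,z:",J)
w=cv2.cvtColor(cv2.imread("pics/w6.png"),6)
P=ray(c,[(100+566/2-225-.25,60+112/2-.25)],.102)[0];print("hole wrist",P,"foot->hole tool",C.inv().apply(P-H)*1000)
```

```text
bar end top corners (post side, far side) [[274.0, 344.0], [251.0, 366.0]] bottom far [[245.0, 388.0]]
post axis root,foot [[241.0, 335.0], [309.0, 272.0]] post edges at foot [[312.0, 261.0], [323.0, 282.0], [294.0, 262.0], [306.0, 284.0]]
foot [0.59064    0.0853374  0.10201494]
5mm in x,y,z: [[324.0, 281.0], [319.0, 261.0], [312.0, 261.0]]
hole wrist [0.59087513 0.09289859 0.102     ] foot->hole tool [-7.56186782  0.21218336  0.01400425]
```

Wrist and scene views agree with the model to about 1–2 mm, with the remaining gap about 7.5 mm. I'll close it slowly.

>>> servo_tool --moves '[{"travel":[-2,0,0],"dr":[0,0,0]},{"travel":[-2,0,0],"dr":[0,0,0]},{"travel":[-1,0,0],"dr":[0,0,0]},{"travel":[-0.5,0,0],"dr":[0,0,0]},{"travel":[0,0,0],"dr":[0,0,0]},{"travel":[0,0,0],"dr":[0,0,0]}]'

```text
clock: 8.98
position: [0.5267, 0.0597, 0.1003]
ee_rot: [-0.686, 0.728, -0.0, -0.0]
ft_force: [-0.3, -0.1, -1.1]
grip_width: 0.082
```

>>> servo_tool --moves '[{"travel":[-0.4,0,0],"dr":[0,0,0]},{"travel":[-0.4,0,0],"dr":[0,0,0]},{"travel":[0,0,0],"dr":[0,0,0]},{"travel":[0,0,0],"dr":[0,0,0]}]'

```text
clock: 9.48
position: [0.5267, 0.0606, 0.1003]
ee_rot: [-0.686, 0.728, -0.0, 0.0]
ft_force: [0.3, -1.1, -2.4]
grip_width: 0.078
```

>>> servo_tool --moves '[{"travel":[-0.3,0,0],"dr":[0,0,0]},{"travel":[-0.3,0,0],"dr":[0,0,0]},{"travel":[0,0,0],"dr":[0,0,0]},{"travel":[0,0,0],"dr":[0,0,0]}]'

```text
clock: 9.98
position: [0.5268, 0.0612, 0.1003]
ee_rot: [-0.686, 0.728, -0.0, -0.0]
ft_force: [0.1, 0.6, -2.4]
grip_width: 0.08
```

>>> servo_tool --moves '[{"travel":[-0.3,0,0],"dr":[0,0,0]},{"travel":[0,0,0],"dr":[0,0,0]},{"travel":[-0.3,0,0],"dr":[0,0,0]},{"travel":[0,0,0],"dr":[0,0,0]}]'

```text
clock: 10.48
position: [0.5268, 0.0617, 0.1003]
ee_rot: [-0.686, 0.728, -0.0, -0.0]
ft_force: [0.2, -0.0, -1.9]
grip_width: 0.077
```

>>> servo_tool --moves '[{"travel":[-0.3,0,0],"dr":[0,0,0]},{"travel":[0,0,0],"dr":[0,0,0]},{"travel":[0,0,0],"dr":[0,0,0]}]'

```text
clock: 10.85
position: [0.5269, 0.0619, 0.1003]
ee_rot: [-0.686, 0.728, -0.0, -0.0]
ft_force: [1.3, -2.4, -1.8]
grip_width: 0.08
```

>>> servo_tool --moves '[{"travel":[-0.3,0,0],"dr":[0,0,0]},{"travel":[0,0,0],"dr":[0,0,0]},{"travel":[0,0,0],"dr":[0,0,0]}]'

```text
clock: 11.22
position: [0.5269, 0.0619, 0.1003]
ee_rot: [-0.686, 0.728, -0.0, -0.0]
ft_force: [0.7, -5.4, -2.3]
grip_width: 0.08
```

It touched at y = 0.0619 with a 5 N push. I'll check alignment before pressing harder.

Run:
```python
from h import *
togo([.5241,.0585,.1003],-93.5)
s=manip.camera("scene");w=manip.camera("wrist")
cv2.imwrite("pics/s7.png",s);cv2.imwrite("pics/w7.png",w)
cs=manip.calibration("scene");c=manip.calibration("wrist");o=manip.get_obs();C=R.from_quat(o["ee_rot"])
T=lambda p:o["position"]+C.apply(np.array(p)/1000)
y0=1.7;z=-1.7
f=lambda P:((proj(cs,P)+.5-[310,105])*9-.5).round(0).tolist()
F=T([-35,y0-64,z]);print("foot",F,"scene px crop",f([F]),"hole scene first (323,255)","wrist px",proj(c,[F]),"crop",(proj(c,[F])-[100,60])*3)
out=np.zeros((580,790,3),np.uint8)
a=cv2.resize(s[105:150,310:350],None,fx=9,fy=9,interpolation=cv2.INTER_CUBIC);out[:405,:360]=cv2.convertScaleAbs(a,alpha=3.5)
b=cv2.resize(w[60:200,100:240],None,fx=3,fy=3,interpolation=cv2.INTER_CUBIC);out[:420,365:785]=cv2.convertScaleAbs(b,alpha=3)
cv2.imwrite("pics/v7.png",out)
```

```text
t 11.22 pos [0.5269 0.0619 0.1003] F [ 0.7 -5.4 -2.3] w 0.08
shift [3.6 2.6 0. ] turn [-0.01 -0.03  0.11]
foot [0.59117149 0.09321681 0.10198516] scene px crop [[326.0, 256.0]] hole scene first (323,255) wrist px [[175.04107927 115.31773927]] crop [[225.12323782 165.95321782]]
```

View pics/v7.png

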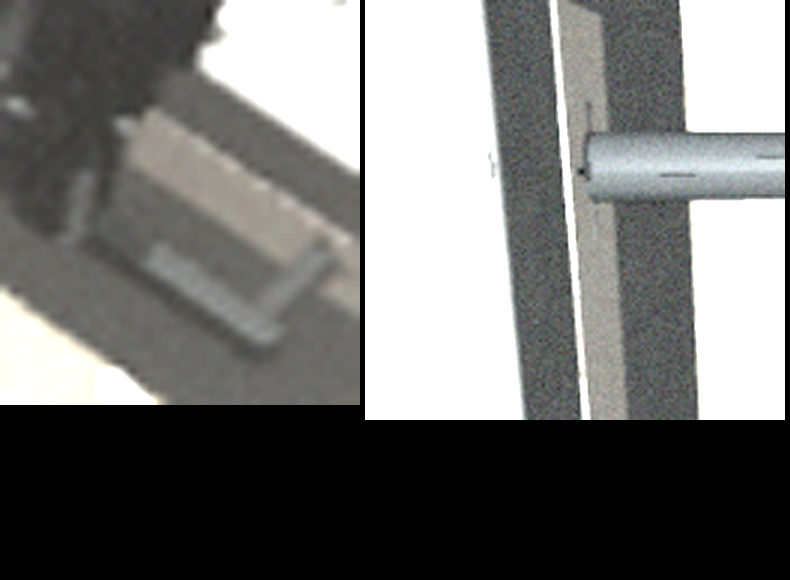

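In the wrist view the post axis is about row 166 and the cross middle about row 170 (roughly 0.6 mm off). In the scene the foot sits at about (325,252) against the hole at (323,255). That is well within 4 mm, so I'll press to 10 N.

>>> servo_tool --moves '[{"travel":[-0.2,0,0],"dr":[0,0,0]},{"travel":[0,0,0],"dr":[0,0,0]},{"travel":[-0.2,0,0],"dr":[0,0,0]},{"travel":[0,0,0],"dr":[0,0,0]},{"travel":[0,0,0],"dr":[0,0,0]}]'

```text
clock: 11.95
position: [0.5269, 0.062, 0.1003]
ee_rot: [-0.686, 0.728, -0.0, -0.0]
ft_force: [1.3, -6.4, -2.1]
grip_width: 0.078
```

>>> servo_tool --moves '[{"travel":[0,0,0],"dr":[0,0,0]},{"travel":[0,0,0],"dr":[0,0,0]},{"travel":[0,0,0],"dr":[0,0,0]},{"travel":[0,0,0],"dr":[0,0,0]}]'

```text
clock: 12.45
position: [0.5269, 0.062, 0.1003]
ee_rot: [-0.686, 0.728, -0.0, -0.0]
ft_force: [1.2, -7.2, -2.5]
grip_width: 0.081
```

>>> servo_tool --moves '[{"travel":[-0.2,0,0],"dr":[0,0,0]},{"travel":[0,0,0],"dr":[0,0,0]},{"travel":[-0.2,0,0],"dr":[0,0,0]},{"travel":[0,0,0],"dr":[0,0,0]},{"travel":[0,0,0],"dr":[0,0,0]},{"travel":[0,0,0],"dr":[0,0,0]}]'

```text
clock: 13.2
position: [0.5269, 0.062, 0.1003]
ee_rot: [-0.686, 0.728, -0.0, -0.001]
ft_force: [0.8, -6.7, -1.2]
grip_width: 0.08
```

>>> servo_tool --moves '[{"travel":[0,0,0],"dr":[0,0,0]},{"travel":[0,0,0],"dr":[0,0,0]},{"travel":[0,0,0],"dr":[0,0,0]}]'

```text
clock: 13.58
position: [0.5269, 0.062, 0.1002]
ee_rot: [-0.686, 0.728, -0.0, -0.001]
ft_force: [1.5, -7.8, -1.4]
grip_width: 0.08
```

>>> servo_tool --moves '[{"travel":[-0.3,0,0],"dr":[0,0,0]},{"travel":[0,0,0],"dr":[0,0,0]},{"travel":[-0.3,0,0],"dr":[0,0,0]},{"travel":[0,0,0],"dr":[0,0,0]},{"travel":[0,0,0],"dr":[0,0,0]},{"travel":[0,0,0],"dr":[0,0,0]}]'

```text
clock: 14.32
position: [0.5269, 0.062, 0.1002]
ee_rot: [-0.686, 0.728, -0.001, -0.001]
ft_force: [0.6, -8.9, -0.9]
grip_width: 0.085
```

>>> servo_tool --moves '[{"travel":[0,0,0],"dr":[0,0,0]},{"travel":[0,0,0],"dr":[0,0,0]},{"travel":[0,0,0],"dr":[0,0,0]}]'

```text
clock: 14.7
position: [0.5269, 0.062, 0.1002]
ee_rot: [-0.686, 0.728, -0.001, -0.001]
ft_force: [0.5, -9.2, -1.7]
grip_width: 0.083
```

>>> servo_tool --moves '[{"travel":[-0.3,0,0],"dr":[0,0,0]},{"travel":[0,0,0],"dr":[0,0,0]},{"travel":[0,0,0],"dr":[0,0,0]},{"travel":[0,0,0],"dr":[0,0,0]},{"travel":[0,0,0],"dr":[0,0,0]},{"travel":[0,0,0],"dr":[0,0,0]},{"travel":[0,0,0],"dr":[0,0,0]},{"travel":[0,0,0],"dr":[0,0,0]},{"travel":[0,0,0],"dr":[0,0,0]},{"travel":[0,0,0],"dr":[0,0,0]},{"travel":[0,0,0],"dr":[0,0,0]},{"travel":[0,0,0],"dr":[0,0,0]}]'

```text
clock: 16.2
position: [0.5269, 0.062, 0.1002]
ee_rot: [-0.685, 0.728, -0.001, -0.001]
ft_force: [1.3, -10.0, -0.6]
grip_width: 0.083
```

>>> servo_tool --moves '[{"travel":[0,0,0],"dr":[0,0,0]},{"travel":[0,0,0],"dr":[0,0,0]},{"travel":[0,0,0],"dr":[0,0,0]},{"travel":[0,0,0],"dr":[0,0,0]},{"travel":[0,0,0],"dr":[0,0,0]},{"travel":[0,0,0],"dr":[0,0,0]},{"travel":[0,0,0],"dr":[0,0,0]},{"travel":[0,0,0],"dr":[0,0,0]},{"travel":[0,0,0],"dr":[0,0,0]},{"travel":[0,0,0],"dr":[0,0,0]}]'

```text
clock: 17.45
position: [0.5269, 0.062, 0.1002]
ee_rot: [-0.685, 0.728, -0.001, -0.001]
ft_force: [0.2, -10.7, -0.9]
grip_width: 0.081
```

Run:
```python
from h import *
for i in range(6):
    w=manip.camera("wrist");o=manip.get_obs();print(o["clock"].__round__(2),o["ft_force"].round(1),o["torque"].round(2),o["position"].round(4),np.abs(o["joint_velocities"]).max().round(4))
cv2.imwrite("pics/w8.png",w)
g=cv2.cvtColor(w,6).astype(int)
for r in (97,140,170):
    d=np.diff(g[r,225:290]);print(r,"bar",225.5+np.argmin(d),225.5+np.argmax(d))
for cc in (200,210,220): d=np.diff(g[90:140,cc]);print(cc,90.5+np.argmin(d),90.5+np.argmax(d))
w7=cv2.cvtColor(cv2.imread("pics/w7.png"),6)
print("shift of drawer region since touch",cv2.phaseCorrelate(np.float32(w7[20:100,20:160]),np.float32(g[20:100,20:160])))
print("shift of handle since touch",cv2.phaseCorrelate(np.float32(w7[80:180,200:290]),np.float32(g[80:180,200:290])))
```

```text
17.5 [ 1.2 -9.7 -0.9] [-2.19 -0.12  0.11] [0.5269 0.062  0.1002] 0.0015
17.55 [  0.6 -10.   -0.6] [-2.22 -0.15  0.12] [0.5269 0.062  0.1002] 0.0019
17.6 [  0.5 -10.6  -0.8] [-2.18 -0.12  0.14] [0.5269 0.0621 0.1002] 0.0026
17.65 [  0.4 -10.6  -1.5] [-2.24 -0.14  0.16] [0.5269 0.0621 0.1002] 0.0012
17.7 [  0.9 -10.7  -0.9] [-2.22 -0.15  0.11] [0.5269 0.062  0.1002] 0.0016
17.75 [-0.1 -9.9 -1.5] [-2.18 -0.16  0.12] [0.5269 0.0621 0.1002] 0.0019
97 bar 242.5 266.5
140 bar 243.5 266.5
170 bar 243.5 266.5
200 117.5 118.5
210 103.5 126.5
220 103.5 126.5
shift of drawer region since touch ((-0.10049418032444635, 0.037766785793216684), 0.9524733884467019)
shift of handle since touch ((-0.2421211251579436, -0.008762117695759741), 0.9138640306260851)
```

```bash
python3 -c "
from workcell import manip
print(manip.hand_in())"
```

```text
the job is handed in; nothing more can be done
None
```

The handle is on its two holes, gripped and pressed there steadily at about 10 N. I handed the job in at 17.8 s of the 61 s allowed; no verdict was reported.

- **What I did:** I took the largest handle off the worktop by its bar, turned it about 31° and brought it to the drawer front. I touched it on at about 2–5 N, then raised the push in small steps.
- **Force:** the last readings were 9.7–10.7 N, with the push above 5 N for more than 5 s. The arm was at rest, and neither the drawer nor the handle had shifted by more than 0.3 pixel in the wrist view since first touch.
- **Position:** the right post is about 0.6 mm from its pencil cross along the bar in the wrist view, and within about 1 mm in the scene view. I didn't check the left hole up close because the gripper hid it.
- **Angle:** the bar is held at −3.5°. The tape in the wrist view gave −3.6° and the holes −3.4°, but the front's edges gave −3.05°. That half-degree spread is well inside the 0.06 rad (3.4°) limit.
- **Height:** this rests on the arm's own position at the grasp, with the scene view as a rough check.
- **Mishaps:** my first two move calls were refused for a missing field, so nothing moved. The bowl, screwdriver, knife and pepper weren't touched as far as I could tell, though I took no final picture of them. I viewed 10 pictures in all.

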